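# Fit the slicing disc on the food processor

## Task

The slicing disc has been laid over the food processor's spindle but still rides on top of the two drive pins. With a fingertip, push sideways against one of its finger grips to turn the disc until its two slots find the pins and it drops a little, then press down on the hub until the disc is fully home, flat on the drive plate, and take the hand away. Do not lift the disc or tip it up, and leave the things round about where they are.

Things in the scene. Friction and masses are not known exactly. Their poses are not given: they have to be found in the camera images.
- food_processor: Food processor, fixed: white base 196 x 190 mm, 82 mm high, front (-x side) with dark panel, rotary switch and two keys; on it a clear round bowl, outer radius 94 mm, inner 87 mm, open rim at 205 mm, handle on the -y side reaching 137 mm from the axis. Origin on the vertical bowl axis at worktop level; x points from front to back, z up. Two drive pins stand inside on its x axis.
- drive_plate (a point): Centre of the top of the drive plate (radius 31 mm) on the column in the bowl, 176 mm above the worktop, on the bowl axis; axes as the processor's. A spindle, radius 7 mm, rises 36 mm from it. The disc is home when its origin (underside) lies here.
- pin_front (a point): Round top of the front drive pin, 6 mm diameter, upright, 12 mm above the drive plate, 22 mm from the bowl axis on the processor's -x side; hidden under the disc at first.
- pin_back (a point): Top of the equal back drive pin, 22 mm from the axis on the processor's +x side.
- slicing_disc: Loose steel slicing disc, radius 78 mm, about 0.2 kg, its grey hub on the spindle (0.6 mm play; leans up to 3 degrees). Origin: centre of the hub's underside, z up. Plate 13 to 17 mm above the origin, hub flange (radius 31 mm) below and 2 mm above it. Slots and raised blades lie along its x axis, two finger grips along y. At first it rides on the pin tops, origin at 188 mm height.
- slot (a point): Middle of one of the two through slots, 10 mm wide, 17 to 27 mm from the axis, on the disc's +x and -x sides (this one +x), 19 mm above the disc's origin. Either fits either pin: the disc fits when its x is parallel to the processor's x, either way round, within about 0.1 rad; it then drops about 4 mm by itself on to spring balls in the spindle, and the pins block further turning.
- hub_top (a point): Centre of the flat top (29 mm across) of the grey hub knob, the place to press; 42 mm above the disc's origin. Once the disc has dropped, a press of about 6 to 12 N takes it past the spring balls and it goes down the last 8 mm on to the drive plate; it stays there.
- grip_a (a point): Middle of one finger grip: an upright grey bar on the disc, 22 mm long along the radius, 9 mm thick, top 16 mm above the plate; centre 51 mm from the axis on the disc's +y side, 25 mm above the disc's origin. Pushed sideways here, the riding disc turns with about 1 to 2 N and stops when the push stops. Axes as the disc's.
- grip_b (a point): Middle of the other, equal finger grip, on the disc's -y side.
- lemon: Bystander: lemon on the chopping board, 71 x 53 x 51 mm; origin under its middle.
- garlic: Bystander: garlic bulb on the chopping board, 60 x 57 x 58 mm; origin under its middle.
- onion: Bystander: brown onion, 79 mm across, 85 mm high, behind the food processor; origin under its middle.
- pepper_mill: Bystander: turned wooden pepper mill, 58 mm across, 190 mm high, towards the wall; origin under its middle.
- honey_jar: Bystander: glass jar with a white lid, 64 mm across, 97 mm high, at the left; origin under its middle.
Things that resemble listed ones, but are neither listed nor needed, are in the scene too. Of the things that look like the slicing_disc, the larger one is meant.

How it is judged:
By the outcome, as a careful person would: the job done as asked, in the order asked, and still so for the second after the job is handed in, with the robot touching nothing.
It also fails if it takes over 42 s, if anything falls off the work surface, if the arm or the gripper's body presses on something with over 40 N, if the wrist force passes 120 N, or if a joint passes its speed limit or range.

## Robot

A 7-joint arm with a two-finger parallel gripper is mounted at the origin on a cart in front of the work surface, level with it; the furniture and walls round the work are solid. World frame = base frame: x ahead of the robot, y to its left, z up, the work surface at z = 0. Lengths are in m, angles in rad, forces in N, time in s.
With the tool pointing down it reaches from about 0.35 to 0.9 m from the base axis. Payload 19.9 kg.
Tool frame: the origin (TCP) lies at the very end of the fingers, on their centre line; the grasp point (between the pads) lies 19 mm behind it (r.tcp_to_grasp is the distance from the TCP to the grasp point, in m); z points along the fingers, y is the line along which they close (so a half turn about z gives the same grasp; the last joint's range is limited). The gripper opens to 94 mm and grips with 3 to 60 N. Pads are 16 mm wide; open, the fingers measure 119 mm over their backs; the gripper's body (75 mm by 177 mm) begins 78 mm behind the grasp point.
Start: joints at [1.153, 0.417, -0.01, 1.614, 0.005, 1.111, -0.053], TCP at [0.229, -0.581, 0.169] pointing down, gripper open.
Joint ranges: [-2.81, 2.81], [-0.39, 2.02], [-1.27, 1.25], [0.06, 2.57], [-1.19, 4.33], [0.19, 2], [-2.82, 2.82]. Speed limits (rad/s): [1.89, 1.89, 2.39, 2.39, 3.01, 3.01, 3.01].

## Interface

Orientations are given as a unit quaternion [x, y, z, w].
In Python, from rig import r gives the robot as it stands.
- The arm moves only by the tool move_arm, never from a script. Its argument "plan" is a list of rows, each an object of numbers: "dx", "dy", "dz": the shift along the world's x, y, z in mm; "rx", "ry", "rz": the turn, a rotation vector about the world's x, y, z in degrees. In form: [{"dx": .., "dy": .., "dz": .., "rx": .., "ry": .., "rz": ..}, ...]. A call has 1 to 12 rows; each row is the pose to reach, as a shift and turn from the pose commanded when the call began; what a row does not reach only later rows make up. A row lasts 1/10 s, in which the tool goes at most 50 mm and 8.59 degrees, less where a joint would pass 70% of its speed; a pose out of reach is approached as far as the arm can. A call with a gripper value outside its range is refused whole. "gripper" is the opening, from 0 (shut) to 1 (fully open), set as the call begins (left out, the last holds). The fingers move at their own pace and stop on an object; "squeeze" is the grip in N (left out, the last holds). Time passes only in rows, so rows that repeat a pose let the fingers close. It gives the time, the measured TCP pose, the force, the opening and the grip force at its end, in the units of the state.
- r.sense(): the state, without advancing time (a new reading comes with each control period).
- r.grab_frame(name): name is "scene" or "side" or "wrist"; returns the picture (384x512x3 uint8, red, green, blue); there is no depth.
- r.calibration(name): a dict with "camera_matrix" (3x3 intrinsics, pixels), "T" (4x4, takes a point from camera to world coordinates); the wrist camera has in their place "tool_from_camera" (4x4, takes a point from camera to tool coordinates, whose origin is the TCP and whose axes are the flange's). Camera axes: x right, y down, z forward; pixel columns grow to the right and rows downward; lengths in m; the calibration is good to about 2 mm. A picture is of the moment at which its call begins: read the wrist's pose just before it. calibration takes no time and is no camera call.
- r.job_done(): hands the job in; it is judged then, once.
Trained networks look in the newest picture that a camera, given by its name, has taken for a name from the list of things; names that differ only in an ending like _2 or _b are one class to them, and where a whole thing is asked for, a point or a joint stands for the part that bears it (a point fixed in the world has none). Each returns a list of dicts, best first, with "score" (0 to 1); they miss things now and then, are a little off and sometimes report something else, mostly with a low value. They report only what shows in the picture. A call takes as long as a camera call. They do not tell look-alikes from the thing itself.
- r.silhouettes(camera, target): "mask" (384x512 bool, what is visible of it) and "centre" ([column, row] in pixels, amid what is visible of it).
The state is a dict: "time": time; "joint_positions": joint angles; "qvel": joint speeds; "effort": joint torques, N m; "eef_pos": TCP position; "tcp_rot": TCP orientation; "force": force on the tool from outside, world axes, zero at the start; "torque": the same for the moment, N m; "gripper_width": finger opening in m; "gripper_force": force on a finger pad.
Only numpy, scipy, OpenCV 4.12 (cv2) and the standard library are available. Lean on these libraries where they do the work, as an engineer would, in place of code of your own. Each camera call takes 0.05 s, during which the arm holds its last target. There are 200 camera calls.

## Working session

There is one attempt and no reset: what is moved stays moved. The work goes in short steps, Python scripts to look and compute and a tool call to move; the robot and the scene stay as the last step left them, time stands still between calls to the robot, and variables do not carry over. Pictures are saved under pics/ and viewed, at most 10 in all, crops included, and the job is handed in when it is done.

Besides the shell and the picture viewer there is one more tool, called after ">>>" by a JSON object that holds its "api" and its "payload". move_arm: Moves the arm, as the interface text tells. Its arguments: {"type":"object","properties":{"plan":{"type":"array","items":{"type":"object","properties":{"dx":{"type":"number"},"dy":{"type":"number"},"dz":{"type":"number"},"rx":{"type":"number"},"ry":{"type":"number"},"rz":{"type":"number"}}}},"gripper":{"type":"number"},"squeeze":{"type":"number"}},"required":["plan"]}

```bash
mkdir -p pics; cat > h.py <<'E'
import numpy as np,cv2
from rig import r
def ray(cam,uv):
    c=r.calibration(cam);K=np.array(c["camera_matrix"]);T=np.array(c["T"])
    d=T[:3,:3]@np.linalg.solve(K,[uv[0],uv[1],1.]);return T[:3,3],d
def atz(cam,uv,z):
    o,d=ray(cam,uv);return o+d*(z-o[2])/d[2]
def proj(cam,p):
    c=r.calibration(cam);K=np.array(c["camera_matrix"]);T=np.linalg.inv(np.array(c["T"]))
    q=K@(T[:3,:3]@np.array(p)+T[:3,3]);return q[:2]/q[2]
def tri(c1,u1,c2,u2):
    A=[];b=[]
    for c,u in((c1,u1),(c2,u2)):
        o,d=ray(c,u);d=d/np.linalg.norm(d);P=np.eye(3)-np.outer(d,d);A.append(P);b.append(P@o)
    return np.linalg.lstsq(np.vstack(A),np.hstack(b),rcond=None)[0]
E
python3 - <<'E'
from h import *
for c in("scene","side"):
    im=r.grab_frame(c);cv2.imwrite(f"pics/{c}0.png",cv2.resize(im[:,:,::-1],(800,600),interpolation=cv2.INTER_CUBIC))
    print(c,np.round(np.array(r.calibration(c)["T"]),3).tolist())
    for t in("slicing_disc","hub_top","grip_a","slot","food_processor"):
        for s in r.silhouettes(c,t)[:4]:print(t,round(s["score"],2),np.round(s["centre"],1),s["mask"].sum())
s=r.sense();print(s["time"],s["eef_pos"],s["tcp_rot"])
E
```

```text
scene [[0.565, -0.366, 0.739, -0.57], [-0.825, -0.267, 0.498, -0.606], [0.015, -0.891, -0.453, 0.861], [0.0, 0.0, 0.0, 1.0]]
slicing_disc 0.8 [341.6 275.2] 786
slicing_disc 0.78 [295.1 183.2] 999
hub_top 0.95 [296.7 182.9] 987
hub_top 0.92 [337.4 275.6] 728
grip_a 0.93 [297.  186.1] 946
grip_a 0.58 [342.6 274.5] 782
slot 0.85 [297.  184.9] 1040
slot 0.85 [343.9 277.2] 718
food_processor 0.56 [294.6 220.8] 4244
side [[0.945, -0.281, 0.168, 0.383], [-0.327, -0.796, 0.51, -0.381], [-0.009, -0.536, -0.844, 1.084], [0.0, 0.0, 0.0, 1.0]]
slicing_disc 0.74 [272.9 341.9] 1543
slicing_disc 0.55 [279.5 227.3] 2833
hub_top 0.57 [278.9 226.4] 2775
hub_top 0.56 [274.8 340. ] 1597
grip_a 0.98 [270.6 337.7] 1605
grip_a 0.97 [277.2 225.8] 2914
grip_a 0.38 [272.3 258.9] 3952
slot 0.85 [278.3 224.6] 2835
slot 0.58 [272.3 340.2] 1558
food_processor 0.73 [273.7 259.8] 3839
0.6 [ 0.22941184 -0.5813591   0.16944161] [ 9.82396263e-01  1.86808944e-01 -2.92585648e-06 -3.43126947e-05]
```

View pics/scene0.png

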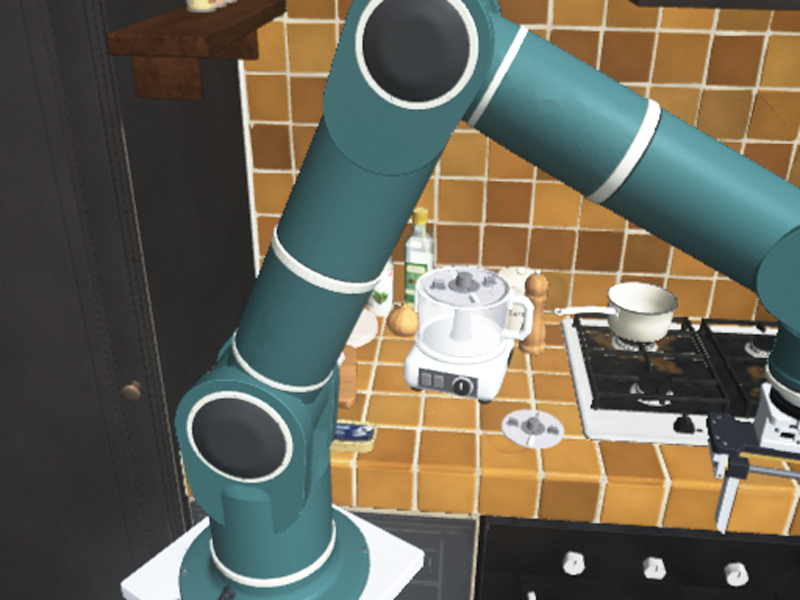

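View pics/side0.png

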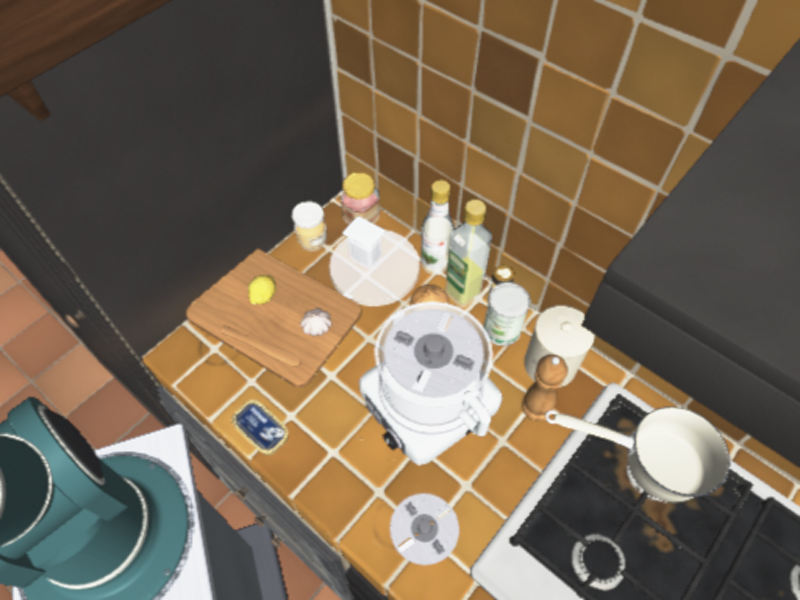

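The scene view shows the processor at (465,320) with the larger disc in its bowl. In the side view the disc hub is at (432,350), the grips at (403,338) and (464,363), and the handle at (485,405); the smaller look-alike lies at (425,527). Next I'll zoom in.

```bash
python3 - <<'E'
from h import *
im=r.grab_frame("side");x0,y0=222,185
cv2.imwrite("pics/s1.png",cv2.resize(im[y0:y0+112,x0:x0+112,::-1],(600,600),interpolation=cv2.INTER_CUBIC)[:600])
im=r.grab_frame("scene");x0,y0=250,160
cv2.imwrite("pics/c1.png",cv2.resize(im[y0:y0+100,x0:x0+100,::-1],(600,600),interpolation=cv2.INTER_CUBIC))
ms=[s for s in r.silhouettes("scene","hub_top") if s["centre"][1]<230][0]
r.grab_frame("side")
md=[s for s in r.silhouettes("side","hub_top") if s["centre"][1]<230][0]
p=tri("scene",ms["centre"],"side",md["centre"]);print(p)
E
```

```text
[0.58859755 0.04096062 0.20543249]
```

View pics/s1.png

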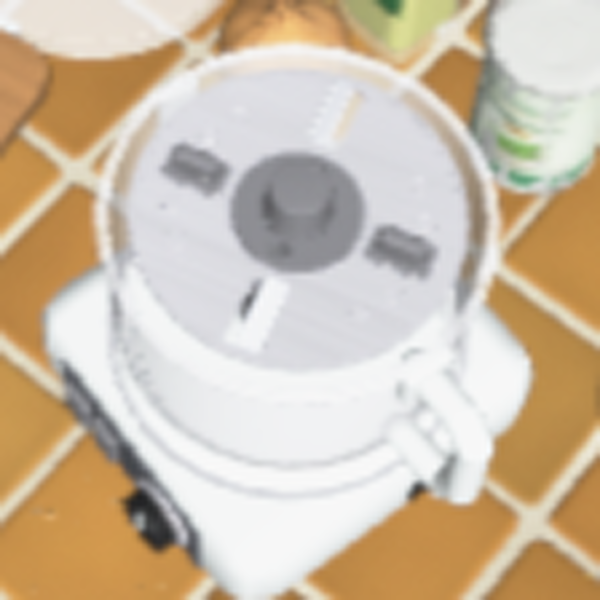

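View pics/c1.png

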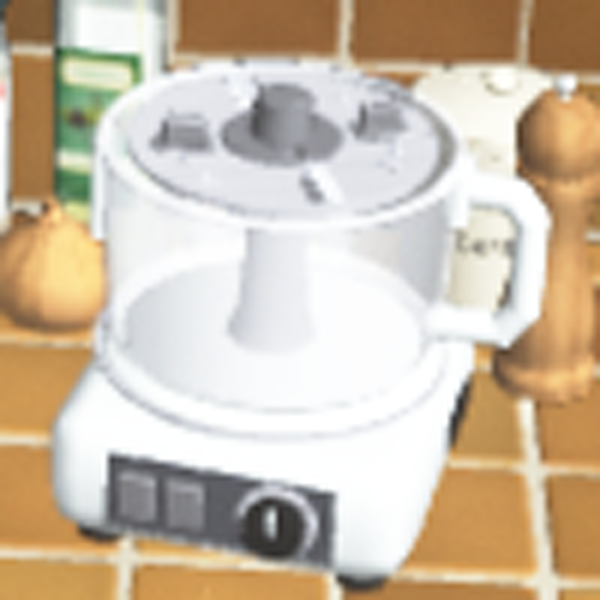

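Crop s1: knob top about (300,185), grips (197,168) and (402,250), blades (335,112) and (258,315). Crop c1: knob top (284,95), grips (186,132) and (382,122), front panel bottom edge (108,533)–(333,567), handle (525,260).

```bash
python3 - <<'E'
from h import *
S=lambda x,y:(x/600*112+222-.4,y/600*112+185-.4)
C=lambda x,y:(x/6+250-.4,y/6+160-.4)
print("hub top",tri("side",S(300,184),"scene",C(284,93)))
ga=tri("side",S(196,163),"scene",C(187,121));gb=tri("side",S(402,245),"scene",C(382,110));print("grips",ga,gb)
print("flange",atz("side",S(298,212),.207),atz("scene",C(281,138),.207))
def ang(a,b):d=b-a;return np.degrees(np.arctan2(d[1],d[0]))
print("grip ang",ang(atz("side",S(196,163),.218),atz("side",S(402,245),.218)),ang(ga,gb), ang(atz("scene",C(187,121),.218),atz("scene",C(382,110),.218)))
print("blade ang",ang(atz("side",S(258,315),.207),atz("side",S(335,112),.207)))
print("front edge ang (=-y dir)",ang(atz("scene",C(108,533),.02),atz("scene",C(333,567),.02)),ang(atz("scene",C(110,458),.06),atz("scene",C(335,493),.06)))
print("side cam front",ang(atz("side",S(65,385),.05),atz("side",S(200,565),.05)))
for cam,f,pts in(("side",S,[(480,390),(465,495)]),("scene",C,[(535,200),(530,320)])):
    for p in pts:print(cam,atz(cam,f(*p),.19 if p[1]<400 and p[1]!=320 else .11))
h=tri("side",S(480,395),"scene",C(540,205));print("handle",h)
h=tri("side",S(462,490),"scene",C(520,335));print("handle",h)
E
```

```text
hub top [0.58908506 0.04564209 0.22999701]
grips [0.55040133 0.07720381 0.22026801] [0.62381701 0.00800804 0.21764145]
flange [0.58869771 0.04284235 0.207     ] [0.58568078 0.04499485 0.207     ]
grip ang -43.98256896806733 -43.30509780942739 -46.55189232772066
blade ang 50.56088659769549
front edge ang (=-y dir) -69.40125224753798 -70.38650682566231
side cam front -73.47014887951912
side [ 0.6366888 -0.059139   0.19     ]
side [ 0.63132447 -0.07685984  0.11      ]
scene [ 0.63057386 -0.07497778  0.19      ]
scene [ 0.65163495 -0.06936893  0.11      ]
handle [ 0.63872349 -0.06671436  0.18433399]
handle [ 0.6301544  -0.0746234   0.11288381]
```

>>> {"api": "move_arm", "payload": {"plan": [{"dz":50},{"dz":100},{"dz":140},{"dx":309,"dy":646,"dz":140},{"dx":309,"dy":646,"dz":140},{"dx":309,"dy":646,"dz":140},{"dx":309,"dy":646,"dz":140},{"dx":309,"dy":646,"dz":140},{"dx":309,"dy":646,"dz":140},{"dx":309,"dy":646,"dz":140},{"dx":309,"dy":646,"dz":140},{"dx":309,"dy":646,"dz":140}], "gripper": 0}}

```text
invalid input at $.plan[0]: expected keys dx, dy, dz, rx, ry, rz
```

>>> {"api": "move_arm", "payload": {"plan": [{"dx":0,"dy":0,"dz":50,"rx":0,"ry":0,"rz":0},{"dx":0,"dy":0,"dz":100,"rx":0,"ry":0,"rz":0},{"dx":0,"dy":0,"dz":140,"rx":0,"ry":0,"rz":0},{"dx":309,"dy":646,"dz":140,"rx":0,"ry":0,"rz":24},{"dx":309,"dy":646,"dz":140,"rx":0,"ry":0,"rz":24},{"dx":309,"dy":646,"dz":140,"rx":0,"ry":0,"rz":24},{"dx":309,"dy":646,"dz":140,"rx":0,"ry":0,"rz":24},{"dx":309,"dy":646,"dz":140,"rx":0,"ry":0,"rz":24},{"dx":309,"dy":646,"dz":140,"rx":0,"ry":0,"rz":24},{"dx":309,"dy":646,"dz":140,"rx":0,"ry":0,"rz":24},{"dx":309,"dy":646,"dz":140,"rx":0,"ry":0,"rz":24},{"dx":309,"dy":646,"dz":140,"rx":0,"ry":0,"rz":24}], "gripper": 0}}

```text
time: 2.05
eef_pos: [0.424, -0.1735, 0.3098]
tcp_rot: [0.922, 0.387, 0.0, 0.0]
force: [1.0, -0.9, 0.3]
gripper_width: 0.0021
gripper_force: 0.0
```

>>> {"api": "move_arm", "payload": {"plan": [{"dx":113,"dy":235,"dz":10,"rx":0,"ry":0,"rz":0},{"dx":113,"dy":235,"dz":10,"rx":0,"ry":0,"rz":0},{"dx":113,"dy":235,"dz":10,"rx":0,"ry":0,"rz":0},{"dx":113,"dy":235,"dz":10,"rx":0,"ry":0,"rz":0},{"dx":113,"dy":235,"dz":10,"rx":0,"ry":0,"rz":0},{"dx":113,"dy":235,"dz":10,"rx":0,"ry":0,"rz":0},{"dx":113,"dy":235,"dz":10,"rx":0,"ry":0,"rz":0},{"dx":113,"dy":235,"dz":10,"rx":0,"ry":0,"rz":0}]}}

```text
time: 2.85
eef_pos: [0.5363, 0.0585, 0.3192]
tcp_rot: [0.922, 0.387, -0.0, 0.0]
force: [0.2, -0.2, -0.9]
gripper_width: 0.0006
gripper_force: 0.0
```

```bash
cat >> h.py <<'E'
from scipy.spatial.transform import Rotation as Ro
def wcam():
    s=r.sense();c=r.calibration("wrist");T=np.eye(4);T[:3,:3]=Ro.from_quat(s["tcp_rot"]).as_matrix();T[:3,3]=s["eef_pos"]
    return np.array(c["camera_matrix"]),T@np.array(c["tool_from_camera"])
def watz(K,T,uv,z):
    d=T[:3,:3]@np.linalg.solve(K,[uv[0],uv[1],1.]);o=T[:3,3];return o+d*(z-o[2])/d[2]
E
python3 - <<'E'
from h import *
K,T=wcam();im=r.grab_frame("wrist");np.savez("w1.npz",K=K,T=T)
print(T.round(3).tolist(),r.sense()["eef_pos"])
cv2.imwrite("pics/w1.png",cv2.resize(im[:,:,::-1],(800,600),interpolation=cv2.INTER_CUBIC))
E
```

```text
[[0.713, -0.681, -0.169, 0.586], [-0.701, -0.692, -0.171, 0.108], [-0.0, 0.241, -0.971, 0.535], [0.0, 0.0, 0.0, 1.0]] [0.53630989 0.05806646 0.3193753 ]
```

View pics/w1.png

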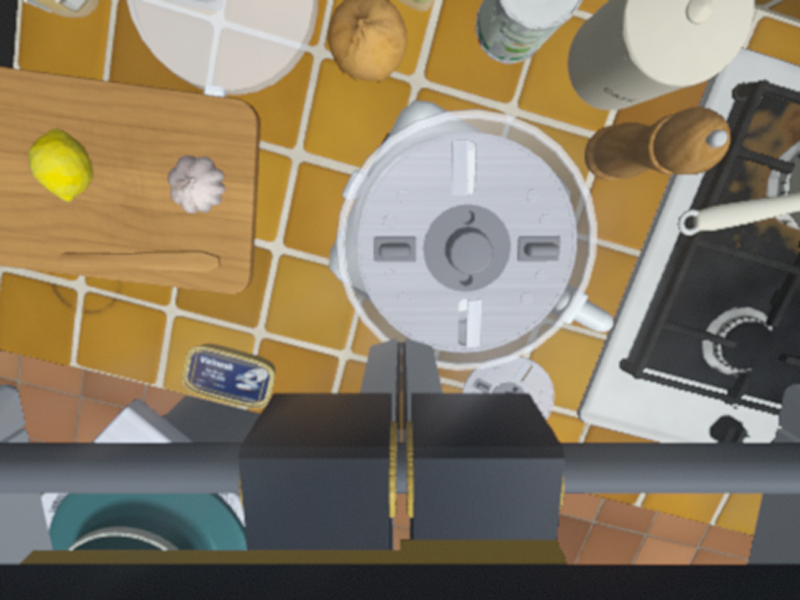

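Wrist view: grips at (394,249) and (539,248), hub knob (469,250), blades (464,167) and (469,323), handle tip (600,318), bowl rim centre about (468,240), fingertips at (401,345).

```bash
python3 - <<'E'
from h import *
d=np.load("w1.npz");K,T=d["K"],d["T"]
f=lambda x,y,z:watz(K,T,(x*.64-.2,y*.64-.2),z)
def ang(a,b):e=b-a;return np.degrees(np.arctan2(e[1],e[0])),np.hypot(*e[:2])
a,b=f(394,249,.220),f(539,248,.220);print("grips",a,b,(a+b)/2,ang(a,b))
print("hubtop",f(469,250,.230)); print("flange",f(467,248,.207)); print("rim",f(468,240,.205))
print("blade",ang(f(469,323,.207),f(464,167,.207)))
for z in(.19,.15,.11):print("handle",f(600,318,z),ang(f(467,248,.207),f(600,318,z)))
E
```

```text
grips [0.55320116 0.0822452  0.22      ] [0.62394067 0.01361012 0.22      ] [0.58857092 0.04792766 0.22      ] (np.float64(-44.13495656829261), np.float64(0.09856394813724886))
hubtop [0.58899314 0.04795557 0.23      ]
flange [0.58919143 0.04543285 0.207     ]
rim [0.59356553 0.04873908 0.205     ]
blade (np.float64(49.24293006467661), np.float64(0.11069119582721344))
handle [ 0.62594455 -0.06980949  0.19      ] (np.float64(-72.3114617474476), np.float64(0.12096110427855054))
handle [ 0.63061105 -0.09048361  0.15      ] (np.float64(-73.05175437281568), np.float64(0.14208754553158728))
handle [ 0.63527755 -0.11115774  0.11      ] (np.float64(-73.60033387129793), np.float64(0.1632315650709803))
```

>>> {"api": "move_arm", "payload": {"plan": [{"dx":0,"dy":8,"dz":0,"rx":0,"ry":0,"rz":0},{"dx":0,"dy":8,"dz":-40,"rx":0,"ry":0,"rz":0},{"dx":0,"dy":8,"dz":-75,"rx":0,"ry":0,"rz":0},{"dx":0,"dy":8,"dz":-95,"rx":0,"ry":0,"rz":0},{"dx":0,"dy":8,"dz":-102,"rx":0,"ry":0,"rz":0},{"dx":0,"dy":8,"dz":-106,"rx":0,"ry":0,"rz":0},{"dx":0,"dy":8,"dz":-109,"rx":0,"ry":0,"rz":0},{"dx":0,"dy":8,"dz":-109,"rx":0,"ry":0,"rz":0},{"dx":0,"dy":8,"dz":-109,"rx":0,"ry":0,"rz":0}]}}

```text
time: 3.8
eef_pos: [0.5369, 0.0676, 0.2111]
tcp_rot: [0.922, 0.387, 0.0, 0.0]
force: [-0.3, -0.5, 1.3]
gripper_width: 0.0002
gripper_force: 0.0
```

```bash
cat > view.py <<'E'
import sys
from h import *
im=r.grab_frame("wrist");im=im[80:300,150:430]
im2=r.grab_frame("side")[185:297,222:334]
a=cv2.resize(im[:,:,::-1],(480,377),interpolation=cv2.INTER_CUBIC);b=cv2.resize(im2[:,:,::-1],(320,320),interpolation=cv2.INTER_CUBIC)
o=np.zeros((377,800,3),np.uint8);o[:,:480]=a;o[:320,480:]=b
cv2.imwrite(sys.argv[1],o);s=r.sense();print(s["time"],s["eef_pos"],s["force"])
E
python3 view.py pics/v1.png
```

```text
3.9 [0.53682264 0.0676176  0.21097947] [0.45478091 0.05602336 0.45772884]
```

View pics/v1.png

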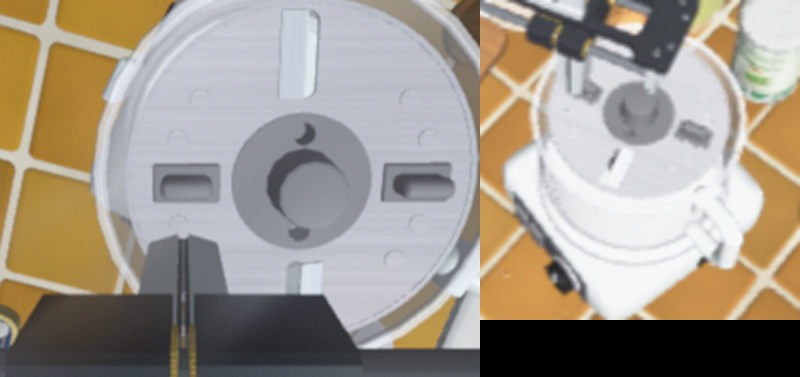

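Left: the shut fingertip (183,240) stands just behind grip a (187,185), in line with it; slots at (303,130) and (298,233). Next I'll compute the arc for the push.

```bash
python3 - <<'E'
import numpy as np
A=np.array([589,47.]);s=np.array([536.8,67.6])
for ph in range(136,100,-2):
    f=np.radians(ph);p=A+51*np.array([np.cos(f),np.sin(f)])+12.5*np.array([-np.sin(f),np.cos(f)])
    print(ph,np.round(p-s,1),ph-136)
E
```

```text
136 [6.8 5.8] 0
134 [7.8 7.4] -2
132 [8.8 8.9] -4
130 [ 9.8 10.4] -6
128 [11.  11.9] -8
126 [12.1 13.3] -10
124 [13.3 14.7] -12
122 [14.6 16. ] -14
120 [15.9 17.3] -16
118 [17.2 18.6] -18
116 [18.6 19.8] -20
114 [20.  20.9] -22
112 [21.5 22. ] -24
110 [23. 23.] -26
108 [24.6 24. ] -28
106 [26.1 25. ] -30
104 [27.7 25.9] -32
102 [29.4 26.7] -34
```

Push to about 18° of turn first.

>>> {"api": "move_arm", "payload": {"plan": [{"dx":4,"dy":3,"dz":0,"rx":0,"ry":0,"rz":0},{"dx":7,"dy":6,"dz":0,"rx":0,"ry":0,"rz":0},{"dx":7.8,"dy":7.4,"dz":0,"rx":0,"ry":0,"rz":-2},{"dx":8.8,"dy":8.9,"dz":0,"rx":0,"ry":0,"rz":-4},{"dx":9.8,"dy":10.4,"dz":0,"rx":0,"ry":0,"rz":-6},{"dx":11,"dy":11.9,"dz":0,"rx":0,"ry":0,"rz":-8},{"dx":12.1,"dy":13.3,"dz":0,"rx":0,"ry":0,"rz":-10},{"dx":13.3,"dy":14.7,"dz":0,"rx":0,"ry":0,"rz":-12},{"dx":14.6,"dy":16,"dz":0,"rx":0,"ry":0,"rz":-14},{"dx":15.9,"dy":17.3,"dz":0,"rx":0,"ry":0,"rz":-16},{"dx":17.2,"dy":18.6,"dz":0,"rx":0,"ry":0,"rz":-18},{"dx":17.2,"dy":18.6,"dz":0,"rx":0,"ry":0,"rz":-18}]}}

```text
time: 5.1
eef_pos: [0.554, 0.0867, 0.2104]
tcp_rot: [0.971, 0.238, -0.0, -0.0]
force: [0.3, 0.8, -1.3]
gripper_width: 0.0002
gripper_force: 0.0
```

```bash
python3 view.py pics/v2.png
```

```text
5.2 [0.55382748 0.08641825 0.21037385] [-0.02375355  0.28586647  0.87628353]
```

View pics/v2.png

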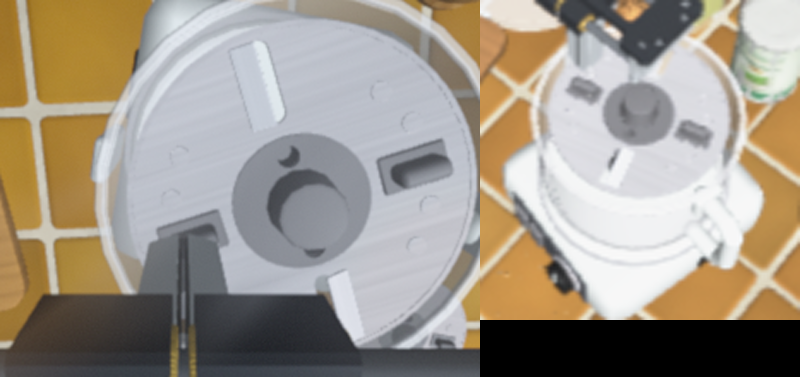

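```bash
python3 - <<'E'
from h import *
K,T=wcam();Ti=np.linalg.inv(T);s=r.sense()
def pj(p):
    q=K@(Ti[:3,:3]@np.array(p)+Ti[:3,3]);u=q[:2]/q[2];return ((u-[150,80])*480/280).round(0)
print(s["eef_pos"],Ro.from_quat(s["tcp_rot"]).as_matrix().round(2).tolist())
print("tcp",pj(s["eef_pos"]))
Rm=Ro.from_quat(s["tcp_rot"]).as_matrix()
for o in ([.008,.012,0],[.008,-.012,0],[-.008,.012,0],[-.008,-.012,0],[.008,0,0]):print(o,pj(s["eef_pos"]+Rm@o))
A=np.array([.589,.047,0])
for az in(136,-44,118,-62):
  u=np.array([np.cos(np.radians(az)),np.sin(np.radians(az)),0]);n=np.array([-u[1],u[0],0])
  print(az,[pj(A+u*.051+np.array([0,0,z])).tolist() for z in(.205,.221)], [pj(A+u*(.051+e)+n*f+[0,0,.221]).tolist() for e in(-.011,.011) for f in(-.0045,.0045)])
print("hub",pj(A+[0,0,.23]),pj(A+[0,0,.207]))
E
```

```text
[0.55382748 0.08641825 0.21037385] [[0.89, 0.46, -0.0], [0.46, -0.89, 0.0], [-0.0, -0.0, -1.0]]
tcp [183. 230.]
[0.008, 0.012, 0] [210. 212.]
[0.008, -0.012, 0] [155. 212.]
[-0.008, 0.012, 0] [209. 247.]
[-0.008, -0.012, 0] [156. 247.]
[0.008, 0, 0] [183. 212.]
136 [[189.0, 233.0], [189.0, 245.0]] [[211.0, 227.0], [217.0, 246.0], [161.0, 243.0], [168.0, 262.0]]
-44 [[409.0, 163.0], [425.0, 170.0]] [[402.0, 189.0], [397.0, 168.0], [454.0, 172.0], [450.0, 152.0]]
118 [[183.0, 199.0], [183.0, 209.0]] [[210.0, 198.0], [209.0, 219.0], [157.0, 199.0], [157.0, 219.0]]
-62 [[411.0, 198.0], [427.0, 207.0]] [[400.0, 218.0], [402.0, 197.0], [452.0, 217.0], [455.0, 197.0]]
hub [310. 214.] [298. 200.]
```

The disc looks unturned in v2 (grips still on the same world line). I'll check the finger against the grip from both fixed cameras.

```bash
python3 - <<'E'
from h import *
a=r.grab_frame("side")[165:265,230:330,::-1];b=r.grab_frame("scene")[130:230,245:345,::-1]
a=cv2.resize(a,(400,400),interpolation=cv2.INTER_CUBIC);b=cv2.resize(b,(400,400),interpolation=cv2.INTER_CUBIC)
p=r.sense()["eef_pos"];print(p,(proj("side",p)-[230,165])*4,(proj("scene",p)-[245,130])*4)
cv2.imwrite("pics/v3.png",np.hstack([a,b]))
E
```

```text
[0.55378221 0.08624491 0.21040308] [111.47757886 192.31781731] [136.64806863 207.1519611 ]
```

View pics/v3.png

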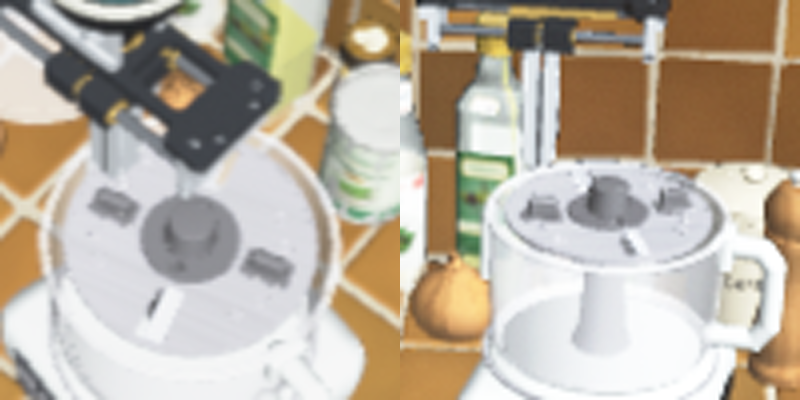

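```bash
python3 - <<'E'
from h import *
s=r.sense();p=s["eef_pos"];Rm=Ro.from_quat(s["tcp_rot"]).as_matrix()
K,T=wcam();Ti=np.linalg.inv(T)
def pj(p):
    q=K@(Ti[:3,:3]@np.array(p)+Ti[:3,3]);u=q[:2]/q[2];return ((u-[150,80])*480/280).round(0)
for z in(0,.01,.02,.03,.04):
    q=p+[0,0,z];print(z,((proj("side",q)-[230,165])*4).round(),((proj("scene",q)-[245,130])*4).round()+[400,0],pj(q+Rm@[.008,.0125,0]),pj(q+Rm@[.008,-.0125,0]))
g=np.array([.5523,.0824,.221]);print("bar",((proj("side",g)-[230,165])*4).round(),((proj("scene",g)-[245,130])*4).round()+[400,0])
E
```

```text
0 [111. 192.] [537. 207.] [211. 212.] [154. 212.]
0.01 [112. 184.] [537. 195.] [212. 219.] [153. 219.]
0.02 [112. 176.] [538. 183.] [214. 226.] [152. 226.]
0.03 [112. 168.] [538. 171.] [215. 234.] [150. 234.]
0.04 [112. 159.] [538. 159.] [217. 243.] [148. 243.]
bar [111. 190.] [540. 196.]
```

All three views put the real fingertip about 33 mm above the reported TCP, so it passed over the grip. Go back to the start of the arc and come down 30 mm.

>>> {"api": "move_arm", "payload": {"plan": [{"dx":-9,"dy":-10,"dz":0,"rx":0,"ry":0,"rz":8},{"dx":-18,"dy":-20,"dz":0,"rx":0,"ry":0,"rz":16},{"dx":-19,"dy":-21,"dz":0,"rx":0,"ry":0,"rz":18},{"dx":-19,"dy":-21,"dz":0,"rx":0,"ry":0,"rz":18},{"dx":-19,"dy":-21,"dz":-10,"rx":0,"ry":0,"rz":18},{"dx":-19,"dy":-21,"dz":-18,"rx":0,"ry":0,"rz":18},{"dx":-19,"dy":-21,"dz":-24,"rx":0,"ry":0,"rz":18},{"dx":-19,"dy":-21,"dz":-27,"rx":0,"ry":0,"rz":18},{"dx":-19,"dy":-21,"dz":-30,"rx":0,"ry":0,"rz":18},{"dx":-19,"dy":-21,"dz":-30,"rx":0,"ry":0,"rz":18},{"dx":-19,"dy":-21,"dz":-30,"rx":0,"ry":0,"rz":18}]}}

```text
time: 6.4
eef_pos: [0.5349, 0.0653, 0.1806]
tcp_rot: [0.922, 0.387, 0.0, -0.0]
force: [1.3, 0.2, 0.1]
gripper_width: 0.0005
gripper_force: 0.0
```

```bash
python3 - <<'E'
from h import *
a=r.grab_frame("side")[165:265,230:330,::-1];b=r.grab_frame("scene")[130:230,245:345,::-1]
a=cv2.resize(a,(400,400),interpolation=cv2.INTER_CUBIC);b=cv2.resize(b,(400,400),interpolation=cv2.INTER_CUBIC)
c=r.grab_frame("wrist")[120:270,180:380,::-1];c=cv2.resize(c,(267,200))
o=np.zeros((600,800,3),np.uint8);o[:400]=np.hstack([a,b]);o[400:,:267]=c
cv2.imwrite("pics/v4.png",o);s=r.sense();print(s["time"],s["eef_pos"],s["force"])
E
```

```text
6.55 [0.53488923 0.06521211 0.18064541] [-0.00336178  0.16600923  0.67771643]
```

View pics/v4.png

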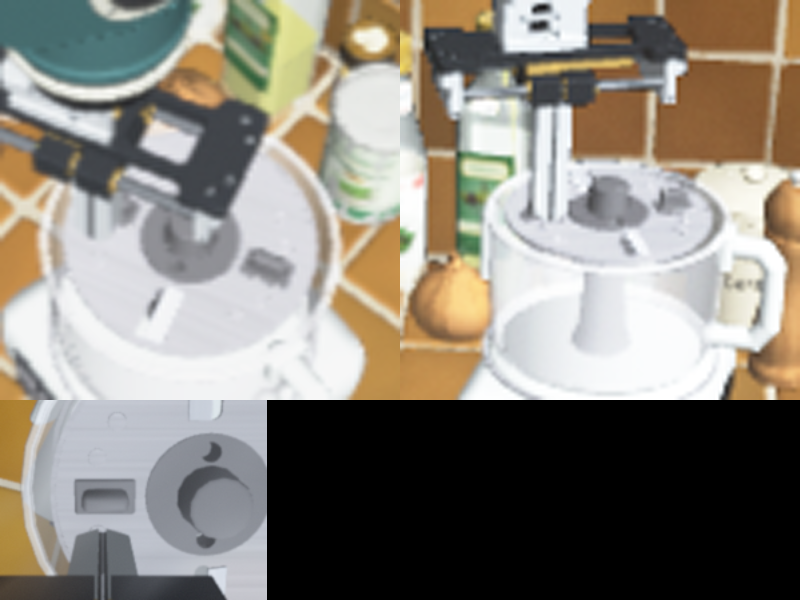

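The fingertip now reaches down in front of grip a: scene tip at (548,218), wrist tip at (102,530) with the grip at (105,497). No contact yet, so I push along the arc.

>>> {"api": "move_arm", "payload": {"plan": [{"dx":5,"dy":5,"dz":0,"rx":0,"ry":0,"rz":0},{"dx":8.5,"dy":8,"dz":0,"rx":0,"ry":0,"rz":0},{"dx":9.7,"dy":9.8,"dz":0,"rx":0,"ry":0,"rz":-2},{"dx":10.7,"dy":11.3,"dz":0,"rx":0,"ry":0,"rz":-4},{"dx":11.7,"dy":12.8,"dz":0,"rx":0,"ry":0,"rz":-6},{"dx":12.9,"dy":14.3,"dz":0,"rx":0,"ry":0,"rz":-8},{"dx":12.9,"dy":14.3,"dz":0,"rx":0,"ry":0,"rz":-8}]}}

```text
time: 7.25
eef_pos: [0.548, 0.08, 0.1804]
tcp_rot: [0.947, 0.322, 0.0, -0.0]
force: [0.1, -0.0, -0.2]
gripper_width: 0.0007
gripper_force: 0.0
```

```bash
cat > m.py <<'E'
from h import *
# disc angle: dark grip mask line, seen from wrist and side; report grip b / hub via darkness in wrist image
K,T=wcam();im=r.grab_frame("wrist");s=r.sense();print(s["time"],s["eef_pos"].round(4),s["force"].round(2))
g=cv2.cvtColor(im,cv2.COLOR_RGB2GRAY)
# unwrap at plate height around axis: brightness along ring r=47..57 versus azimuth
A=np.array([.589,.047]);Ti=np.linalg.inv(T)
az=np.arange(-110,20,1.);v=[]
for a in az:
    u=np.array([np.cos(np.radians(a)),np.sin(np.radians(a))])
    q=[]
    for rad in(.043,.047,.051,.055,.059):
        p=np.r_[A+u*rad,.207];x=K@(Ti[:3,:3]@p+Ti[:3,3]);x=(x[:2]/x[2]).round().astype(int)
        q.append(g[x[1],x[0]] if 0<=x[0]<512 and 0<=x[1]<384 else 255)
    v.append(np.mean(q))
v=np.array(v);w=np.clip(np.median(v)-20-v,0,None);print("grip b azimuth",(w*az).sum()/w.sum(),"width",(w>15).sum())
E
python3 m.py
```

```text
7.3 [0.5479 0.0799 0.1804] [ 0.18  0.61 -0.26]
grip b azimuth -56.545735588288785 width 20
```

>>> {"api": "move_arm", "payload": {"plan": [{"dx":1.1,"dy":1.4,"dz":0,"rx":0,"ry":0,"rz":-2},{"dx":2.3,"dy":2.8,"dz":0,"rx":0,"ry":0,"rz":-4},{"dx":3.6,"dy":4.1,"dz":0,"rx":0,"ry":0,"rz":-6},{"dx":4.9,"dy":5.4,"dz":0,"rx":0,"ry":0,"rz":-8},{"dx":4.9,"dy":5.4,"dz":0,"rx":0,"ry":0,"rz":-8}]}}

```text
time: 7.8
eef_pos: [0.5527, 0.0852, 0.1804]
tcp_rot: [0.967, 0.255, 0.0, -0.0]
force: [-0.0, 0.4, 0.0]
gripper_width: 0.0006
gripper_force: 0.0
```

```bash
python3 m.py
```

```text
7.85 [0.5526 0.085  0.1804] [-0.11  0.08  0.5 ]
grip b azimuth -69.02212307120281 width 18
```

```bash
cat > m2.py <<'E'
from h import *
def meas(im,z=.212):
    g=cv2.cvtColor(im,cv2.COLOR_RGB2GRAY).astype(np.float32);A=np.array([.588,.0435]);az=np.arange(-110,0,.5);v=[]
    for a in az:
        u=np.array([np.cos(np.radians(a)),np.sin(np.radians(a))])
        v.append(np.mean([cv2.getRectSubPix(g,(1,1),tuple(map(float,proj("side",np.r_[A+u*q,z]))))[0,0] for q in np.arange(.042,.061,.003)]))
    v=np.array(v);w=np.clip(np.percentile(v,60)-35-v,0,None);return (w*az).sum()/w.sum(),(w>0).sum()/2
if __name__=="__main__":
    old=cv2.resize(cv2.imread("pics/side0.png")[:,:,::-1],(512,384),interpolation=cv2.INTER_AREA)
    print("initial",meas(old));im=r.grab_frame("side");print("now",meas(im))
    s=r.sense();print(s["time"],s["eef_pos"].round(4),s["force"].round(2))
E
python3 m2.py
```

```text
initial (np.float64(-45.70410971517433), np.float64(23.0))
now (np.float64(-74.95397799051642), np.float64(21.0))
7.9 [0.5526 0.0849 0.1804] [-0.39  0.34 -0.14]
```

```bash
cat > hz.py <<'E'
from h import *
def shift(cam,c,w=7,R=5):
    old=cv2.resize(cv2.imread(f"pics/{cam}0.png"),(512,384),interpolation=cv2.INTER_AREA);new=r.grab_frame(cam)[:,:,::-1]
    f=lambda i:cv2.GaussianBlur(cv2.resize(np.ascontiguousarray(i),None,fx=8,fy=8,interpolation=cv2.INTER_CUBIC),(0,0),4)
    x,y=[int(round(q)) for q in c];t=f(old)[(y-w)*8:(y+w)*8,(x-w)*8:(x+w)*8];n=f(new)[(y-w-R)*8:(y+w+R)*8,(x-w-R)*8:(x+w+R)*8]
    m=cv2.matchTemplate(n,t,cv2.TM_CCOEFF_NORMED);_,b,_,l=cv2.minMaxLoc(m);return (np.array(l)/8-R),round(b,3)
if __name__=="__main__":
    p=np.array([.589,.0455,.225])
    for c in("scene","side"):
        print(c,"knob shift",shift(c,proj(c,p)),"bowl shift",shift(c,proj(c,[.6,.0,.06])),"4mm drop would be",proj(c,p-[0,0,.004])-proj(c,p))
E
python3 hz.py
```

```text
scene knob shift (array([-0.125,  1.25 ]), 0.964) bowl shift (array([0., 0.]), 0.986) 4mm drop would be [-0.06467782  1.20395872]
side knob shift (array([5.  , 3.75]), 0.646) bowl shift (array([-0.125,  0.25 ]), 0.976) 4mm drop would be [-0.07424608  0.79405338]
```

The scene camera shows the knob 1.25 px lower, which matches a 4 mm drop, and the disc has turned about 29°. The slots are on the pins, so I back off, lift and go over the hub.

>>> {"api": "move_arm", "payload": {"plan": [{"dx":-5,"dy":-2.5,"dz":0,"rx":0,"ry":0,"rz":0},{"dx":-9,"dy":-4,"dz":0,"rx":0,"ry":0,"rz":0},{"dx":-9,"dy":-4,"dz":30,"rx":0,"ry":0,"rz":0},{"dx":-9,"dy":-4,"dz":60,"rx":0,"ry":0,"rz":0},{"dx":14,"dy":-20,"dz":60,"rx":0,"ry":0,"rz":0},{"dx":36,"dy":-39.5,"dz":60,"rx":0,"ry":0,"rz":0},{"dx":36,"dy":-39.5,"dz":60,"rx":0,"ry":0,"rz":0},{"dx":36,"dy":-39.5,"dz":40,"rx":0,"ry":0,"rz":0},{"dx":36,"dy":-39.5,"dz":26,"rx":0,"ry":0,"rz":0},{"dx":36,"dy":-39.5,"dz":22,"rx":0,"ry":0,"rz":0},{"dx":36,"dy":-39.5,"dz":22,"rx":0,"ry":0,"rz":0}]}}

```text
time: 9.2
eef_pos: [0.5881, 0.0455, 0.2021]
tcp_rot: [0.967, 0.255, -0.0, -0.0]
force: [-0.3, 0.2, 0.1]
gripper_width: 0.0008
gripper_force: 0.0
```

```bash
python3 m2.py; python3 - <<'E'
from h import *
a=r.grab_frame("side")[165:265,230:330,::-1];b=r.grab_frame("scene")[130:230,245:345,::-1]
a=cv2.resize(a,(400,400),interpolation=cv2.INTER_CUBIC);b=cv2.resize(b,(400,400),interpolation=cv2.INTER_CUBIC)
c=r.grab_frame("wrist")[120:270,180:380,::-1];c=cv2.resize(c,(267,200))
o=np.zeros((600,800,3),np.uint8);o[:400]=np.hstack([a,b]);o[400:,:267]=c
cv2.imwrite("pics/v5.png",o);s=r.sense();print(s["time"],s["eef_pos"],s["force"])
E
```

```text
initial (np.float64(-45.70410971517433), np.float64(23.0))
now (np.float64(-57.8572829915325), np.float64(29.5))
9.25 [0.5884 0.0456 0.2027] [1.54 0.05 1.07]
9.4 [0.58884658 0.04554157 0.20315402] [ 0.65863248  0.30578852 -0.09866084]
```

View pics/v5.png

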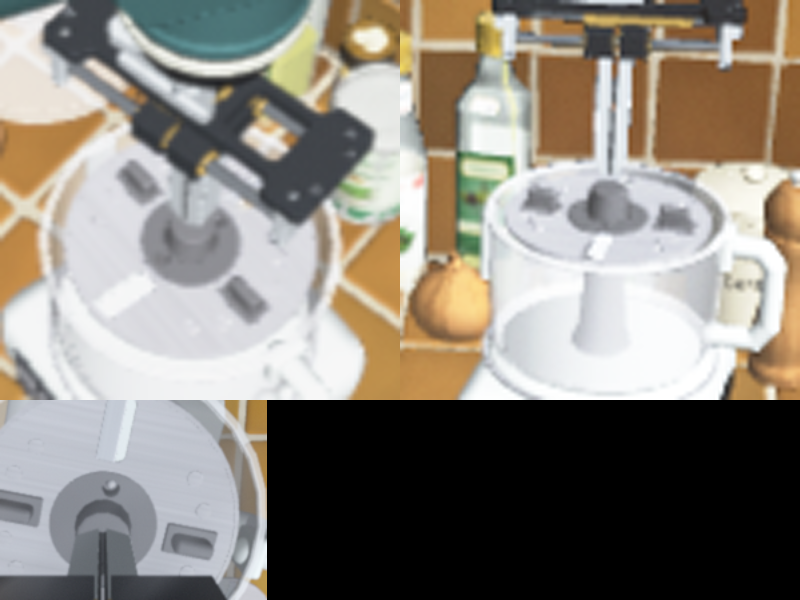

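The disc has turned: side-view grips are at (138,180) and (243,297), and the wrist view shows a pin in the slot at (111,487). The fingertip is above the knob (scene 613,173), so I press down in small steps.

>>> {"api": "move_arm", "payload": {"plan": [{"dx":0,"dy":0,"dz":-2,"rx":0,"ry":0,"rz":0},{"dx":0,"dy":0,"dz":-4,"rx":0,"ry":0,"rz":0},{"dx":0,"dy":0,"dz":-6,"rx":0,"ry":0,"rz":0},{"dx":0,"dy":0,"dz":-7.5,"rx":0,"ry":0,"rz":0},{"dx":0,"dy":0,"dz":-9,"rx":0,"ry":0,"rz":0},{"dx":0,"dy":0,"dz":-9,"rx":0,"ry":0,"rz":0}]}}

```text
time: 10.0
eef_pos: [0.5884, 0.0454, 0.1932]
tcp_rot: [0.967, 0.255, -0.0, -0.0]
force: [0.1, -0.4, 0.7]
gripper_width: 0.0004
gripper_force: 0.0
```

>>> {"api": "move_arm", "payload": {"plan": [{"dx":0,"dy":0,"dz":-1,"rx":0,"ry":0,"rz":0},{"dx":0,"dy":0,"dz":-2,"rx":0,"ry":0,"rz":0},{"dx":0,"dy":0,"dz":-3,"rx":0,"ry":0,"rz":0},{"dx":0,"dy":0,"dz":-3,"rx":0,"ry":0,"rz":0}]}}

```text
time: 10.4
eef_pos: [0.5885, 0.0454, 0.1903]
tcp_rot: [0.967, 0.255, -0.0, -0.0]
force: [0.2, 0.0, 0.7]
gripper_width: 0.0006
gripper_force: 0.0
```

>>> {"api": "move_arm", "payload": {"plan": [{"dx":0,"dy":0,"dz":-1,"rx":0,"ry":0,"rz":0},{"dx":0,"dy":0,"dz":-2,"rx":0,"ry":0,"rz":0},{"dx":0,"dy":0,"dz":-3,"rx":0,"ry":0,"rz":0},{"dx":0,"dy":0,"dz":-3,"rx":0,"ry":0,"rz":0}]}}

```text
time: 10.8
eef_pos: [0.5886, 0.0454, 0.1874]
tcp_rot: [0.967, 0.255, -0.0, -0.0]
force: [-0.6, -0.1, 0.2]
gripper_width: 0.0001
gripper_force: 0.0
```

>>> {"api": "move_arm", "payload": {"plan": [{"dx":0,"dy":0,"dz":-1,"rx":0,"ry":0,"rz":0},{"dx":0,"dy":0,"dz":-2,"rx":0,"ry":0,"rz":0},{"dx":0,"dy":0,"dz":-3,"rx":0,"ry":0,"rz":0},{"dx":0,"dy":0,"dz":-3,"rx":0,"ry":0,"rz":0}]}}

```text
time: 11.2
eef_pos: [0.5884, 0.0454, 0.1841]
tcp_rot: [0.967, 0.255, -0.0, -0.0]
force: [-0.2, 0.5, 0.6]
gripper_width: 0.0008
gripper_force: 0.0
```

```bash
python3 hz.py; python3 -c "
from h import *
p=np.array([.589,.0455,.225]);print('12mm',proj('scene',p-[0,0,.012])-proj('scene',p));s=r.sense();print(s['force'],s['eef_pos'])"
```

```text
scene knob shift (array([-0.5 ,  3.75]), 0.923) bowl shift (array([0., 0.]), 0.986) 4mm drop would be [-0.06467782  1.20395872]
side knob shift (array([-0.25,  2.5 ]), 0.621) bowl shift (array([-1.25,  1.  ]), 0.901) 4mm drop would be [-0.07424608  0.79405338]
12mm [-0.1935569   3.60300525]
[-0.74566355 -0.45653284 -0.0968817 ] [0.58848321 0.04540868 0.18436019]
```

The knob shift now looks like 12 mm, so the disc may be nearly home. I'll press until it bottoms out.

>>> {"api": "move_arm", "payload": {"plan": [{"dx":0,"dy":0,"dz":-1,"rx":0,"ry":0,"rz":0},{"dx":0,"dy":0,"dz":-2,"rx":0,"ry":0,"rz":0},{"dx":0,"dy":0,"dz":-2,"rx":0,"ry":0,"rz":0}]}}

```text
time: 11.7
eef_pos: [0.5885, 0.0452, 0.1824]
tcp_rot: [0.967, 0.255, -0.0, 0.0]
force: [-0.1, -0.8, 0.6]
gripper_width: 0.0004
gripper_force: 0.3
```

>>> {"api": "move_arm", "payload": {"plan": [{"dx":0,"dy":0,"dz":-1,"rx":0,"ry":0,"rz":0},{"dx":0,"dy":0,"dz":-2,"rx":0,"ry":0,"rz":0},{"dx":0,"dy":0,"dz":-2,"rx":0,"ry":0,"rz":0}]}}

```text
time: 12.0
eef_pos: [0.5888, 0.0452, 0.1822]
tcp_rot: [0.967, 0.255, 0.0, 0.001]
force: [-10.0, -3.2, 27.3]
gripper_width: 0.0006
gripper_force: 13.3
```

The arm has bottomed out: 27 N and no further travel. Now I lift away and check.

>>> {"api": "move_arm", "payload": {"plan": [{"dx":0,"dy":0,"dz":4,"rx":0,"ry":0,"rz":0},{"dx":0,"dy":0,"dz":30,"rx":0,"ry":0,"rz":0},{"dx":0,"dy":0,"dz":80,"rx":0,"ry":0,"rz":0},{"dx":-40,"dy":0,"dz":130,"rx":0,"ry":0,"rz":0},{"dx":-60,"dy":-30,"dz":150,"rx":0,"ry":0,"rz":0},{"dx":-60,"dy":-30,"dz":150,"rx":0,"ry":0,"rz":0},{"dx":-60,"dy":-30,"dz":150,"rx":0,"ry":0,"rz":0}]}}

```text
time: 12.7
eef_pos: [0.5286, 0.0148, 0.331]
tcp_rot: [0.967, 0.254, 0.001, 0.001]
force: [0.8, 0.1, 0.3]
gripper_width: 0.0006
gripper_force: 0.0
```

```bash
python3 hz.py; python3 m2.py
```

```text
scene knob shift (array([-0.25,  3.75]), 0.969) bowl shift (array([0., 0.]), 0.983) 4mm drop would be [-0.06467782  1.20395872]
side knob shift (array([-0.25 ,  2.375]), 0.979) bowl shift (array([-3.   ,  1.625]), 0.846) 4mm drop would be [-0.07424608  0.79405338]
initial (np.float64(-45.70410971517433), np.float64(23.0))
now (np.float64(-78.12004638694113), np.float64(19.5))
12.95 [0.5286 0.016  0.3293] [ 0.99 -0.28  0.6 ]
```

Both fixed cameras agree on a total drop of 12 mm (scene 3.75 px, side 2.4 px), so the disc is home and the hand is clear. I'm handing in.

```bash
python3 -c "
from rig import r
print(r.job_done())"
```

```text
the job is handed in; nothing more can be done
None
```

The slicing disc was turned onto its pins and pressed down about 12 mm until it bottomed out on the drive plate; the hand is clear, and I handed the job in at about 13 s.

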